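# Stack the brazing set-up on the soldering board

## Task

Set up the brazing job on the middle of the soldering board, one piece at a time from the bottom up: first lay the square steel bench block flat on the board's middle, then the black carbon block flat on the middle of the bench block, then stand the taller of the two brass fittings upright on the middle of the carbon block, and last seat the brass cap level over the fitting's top. Leave the shorter fitting and the eye loupe where they are.

Things in the scene. Friction and masses are not known exactly. Their poses are not given: they have to be found in the camera images.
- solder_board: Fixed buff soldering board with a scorched middle, a flat slab 165 x 100 x 24 mm. Origin: centre of its underside; x along its long side, z up; its top is 24 mm above the origin. It does not move when touched.
- bench_block: Loose dark steel bench block, a flat square slab 64 x 64 x 19 mm, about 0.62 kg. Origin: centre of its underside; x and y square to its sides, z up.
- carbon_block: Loose black carbon soldering block, a small flat slab 32 (x) x 45 (y) x 14 (z) mm, about 0.06 kg. Origin: centre of its underside.
- brass_fitting_1: The TALLER loose brass gas fitting, 36 mm high, standing on its hexagon nut (22 mm across in x, 26 mm in y, 11 mm high); above the nut a round neck and collar no wider than 20 mm, with a narrower bevelled flat top. About 0.06 kg. Origin: centre of its underside, z up through its top.
- brass_fitting_2: The SHORTER loose brass gas fitting, 30 mm high, otherwise like the taller one (nut 22 x 26 mm). A bystander, to be left where it stands. Origin: centre of its underside.
- brass_cap: Loose round brass cap, finely ribbed round the side, 32 mm outside diameter, 17.5 mm high, flat closed top, lying with its open side down. Inside diameter 26 mm, 12 mm deep, so seated on a fitting its rim comes 12 mm below the fitting's top, with 3 mm play all round. About 0.04 kg. Origin: centre of its lower (open) rim, z up through the closed top.
- loupe: Black eye loupe, a small cone 34 mm wide and 29 mm high standing on its wide end among the work. A bystander, to be left where it stands. Origin: centre of its underside.
Mind the look-alikes: they are no part of the job. What is shaped like the brass_cap but turquoise or white is not meant.

How it is judged:
By the outcome, as a careful person would: the job done as asked, in the order asked, and still so for the second after the job is handed in, with the robot touching nothing.
It also fails if it takes over 106 s, if anything falls off the work surface, if the arm or the gripper's body presses on something with over 40 N, if the wrist force passes 120 N, or if a joint passes its speed limit or range.

## Robot

A 6-joint arm with a two-finger parallel gripper is mounted at the origin on a cart in front of the work surface, level with it; the furniture and walls round the work are solid. World frame = base frame: x ahead of the robot, y to its left, z up, the work surface at z = 0. Lengths are in m, angles in degrees, forces in N, time in s.
With the tool pointing down it reaches from about 0.4 to 0.825 m from the base axis. Payload 7 kg.
Tool frame: the origin (TCP) lies between the finger pads; the fingertips stand 19 mm ahead of it and the grasp point (between the pads) is the TCP; z points along the fingers, y is the line along which they close (so a half turn about z gives the same grasp; the last joint's range is limited). The gripper opens to 88 mm and grips with 3 to 60 N. Pads are 19 mm wide; open, the fingers measure 130 mm over their backs; the gripper's body (78 mm by 193 mm) begins 47 mm behind the grasp point.
Start: joints at [-59.295, 20.546, 0.682, 0, -70.136, -16.507], TCP at [0.166, -0.654, 0.246] pointing down, gripper open.
Joint ranges: [-176.03, 176.03], [-82.01, 121.73], [-58.28, 71.71], [-173.87, 95.51], [-174.79, -0.11], [-173.66, 173.66]. Speed limits (degrees/s): [136.94, 136.94, 172.46, 180, 180, 180].

## Interface

Orientations are given as [roll, pitch, yaw] about the fixed x, y, z axes, in that order (R = Rz(yaw) Ry(pitch) Rx(roll)).
In Python, from plant import get_obs, snapshot, close_job, spot_in, spot_point gives the robot as it stands.
- The arm moves only by the tool play_rows, never from a script. Its argument "plan" is a list of rows, each a list of 6 numbers: the shift along the tool's x, y, z in cm, then the turn, a rotation vector about the tool's x, y, z in degrees. A call has 1 to 20 rows; each row shifts and turns the commanded pose from where the row before left it, along the tool's axes as they then stand; what a row does not reach is not made up. A row lasts 1/12 s, in which the tool goes at most 41.7 mm and 7.16 degrees, less where a joint would pass 70% of its speed; a pose out of reach is approached as far as the arm can. A call is refused whole if a number of a shift passes 4.17 or a number of a turn 7.16, either way. A call with a gripper value outside its range is refused whole. "grip" is the finger opening in cm, from 0 to 8.76, set as the call begins (left out, the last holds). The fingers move at their own pace and stop on an object; the grip force is fixed at half the most. Time passes only in rows, so rows that do not move let the fingers close. It gives the time, the measured TCP pose, the force, the opening and the grip force at its end, in the units of the state.
- get_obs(): the state, without advancing time (a new reading comes with each control period).
- snapshot(name): name is "side" or "top" or "wrist"; returns a dict with "frame" (480x640x3 uint8, red, green, blue), "fx", "fy", "cx", "cy" (pixels), "position" and "attitude" of the camera in the world. Camera axes: x right, y down, z forward; pixel columns grow to the right and rows downward; lengths in m; the calibration is good to about 2 mm. The wrist camera is an equidistant fisheye: a pixel r from the principal point sees the ray r / f radians off the axis. A picture is of the moment at which its call begins. There is no depth.
- close_job(): hands the job in; it is judged then, once.
Trained networks look in the newest picture that a camera, given by its name, has taken for a name from the list of things; names that differ only in an ending like _2 or _b are one class to them, and where a whole thing is asked for, a point or a joint stands for the part that bears it (a point fixed in the world has none). Each returns a list of dicts, best first, with "score" (0 to 1); they miss things now and then, are a little off and sometimes report something else, mostly with a low value. They report only what shows in the picture. A call takes as long as a camera call. They do not tell look-alikes from the thing itself.
- spot_in(camera, thing): "position" ([x, y, z] in m, in world coordinates, good to about 4 mm: the middle of the surface that is visible of it).
- spot_point(camera, thing): "position" ([x, y, z] in m, in world coordinates, good to about 4 mm: a listed point, or the origin of a listed thing).
The state is a dict: "clock": time; "joint_pos": joint angles; "qvel": joint speeds; "tau": joint torques, N m; "tool_pos": TCP position; "orientation": TCP orientation; "force": force on the tool from outside, world axes, zero at the start; "moment": the same for the moment, N m; "opening": finger opening in m; "gripper_force": force on a finger pad.
Only numpy, scipy, OpenCV 4.12 (cv2) and the standard library are available. Lean on these libraries where they do the work, as an engineer would, in place of code of your own. Each camera call takes 0.05 s, during which the arm holds its last target. There are 200 camera calls.

## Working session

There is one attempt and no reset: what is moved stays moved. The work goes in short steps, Python scripts to look and compute and a tool call to move; the robot and the scene stay as the last step left them, time stands still between calls to the robot, and variables do not carry over. Pictures are saved under pics/ and viewed, at most 14 in all, crops included, and the job is handed in when it is done.

Besides the shell and the picture viewer there is one more tool, called after "Request:" as name(argument=value, ...) on one line, values as JSON. play_rows: Moves the arm, as the interface text tells. Its arguments: {"type":"object","properties":{"plan":{"type":"array","items":{"type":"array","items":{"type":"number"}}},"grip":{"type":"number"}},"required":["plan"]}

```bash
mkdir -p pics; ls; cat > h.py <<'E'
import numpy as np, cv2
from plant import get_obs, snapshot, close_job, spot_in, spot_point
def snap(cam,fn=None,crop=None,scale=1):
    s=snapshot(cam)
    if fn:
        im=s['frame'][:,:,::-1]
        if crop: x0,y0,x1,y1=crop; im=im[y0:y1,x0:x1]
        cv2.imwrite('pics/'+fn,cv2.resize(np.ascontiguousarray(im),None,fx=scale,fy=scale,interpolation=cv2.INTER_CUBIC))
    return s
E
python3 - <<'E'
from h import *
np.set_printoptions(precision=4,suppress=True)
o=get_obs(); print({k:np.round(v,3) for k,v in o.items()})
for c in ['top','side']:
    s=snap(c,c+'0.png'); print(c,{k:v for k,v in s.items() if k!='frame'})
    for t in ['solder_board','bench_block','carbon_block','brass_fitting_1','brass_cap','loupe']:
        for f in (spot_in,spot_point):
            print(t,f.__name__,[(np.round(d['position'],3).tolist(),round(d['score'],2)) for d in f(c,t)][:5])
E
```

```text
pics
{'clock': np.float64(0.0), 'joint_pos': array([-59.295,  20.591,   0.633,  -0.021, -70.134, -16.504]), 'qvel': array([-0.104, -0.025,  0.042,  0.058, -0.052, -0.04 ]), 'tau': array([  0.001, -58.272,  29.307,   6.997,   0.007,  -0.   ]), 'tool_pos': array([ 0.165, -0.654,  0.245]), 'orientation': array([ 179.906,   -0.008, -165.806]), 'force': array([-0.16 ,  0.261, -0.083]), 'moment': array([ 0.003, -0.046, -0.009]), 'gripper_force': np.float64(0.0), 'opening': np.float64(0.088)}
top {'fx': 617.0601254628475, 'fy': 617.0601254628475, 'cx': 330.2584097917683, 'cy': 238.78915751910196, 'position': array([ 0.4339, -0.0619,  0.9702]), 'attitude': array([-173.8426,   -0.4676,  -90.2184])}
solder_board call [([0.627, -0.14, 0.024], 0.71)]
solder_board call [([0.63, -0.139, -0.001], 0.76), ([0.411, 0.064, 0.002], 0.34)]
bench_block call [([0.434, -0.027, 0.022], 0.91)]
bench_block call [([0.432, -0.028, -0.0], 0.57)]
carbon_block call [([0.634, -0.29, 0.014], 0.96)]
carbon_block call [([0.635, -0.292, -0.002], 0.78)]
brass_fitting_1 call [([0.484, 0.07, 0.025], 0.74), ([0.562, 0.009, 
[... 864 characters left out ...]
0.68)]
carbon_block call [([0.628, -0.301, 0.011], 0.76)]
carbon_block call [([0.634, -0.294, 0.002], 0.76), ([0.485, 0.075, -0.002], 0.7), ([0.629, -0.138, 0.0], 0.29)]
brass_fitting_1 call [([0.478, 0.068, 0.015], 0.68), ([0.561, 0.006, 0.014], 0.53)]
brass_fitting_1 call [([0.482, 0.074, -0.0], 0.61), ([0.563, 0.013, -0.002], 0.51)]
brass_cap call [([0.498, 0.135, 0.016], 0.68), ([0.545, 0.085, 0.012], 0.52), ([0.414, 0.122, 0.015], 0.45), ([0.56, 0.007, 0.015], 0.29)]
brass_cap call [([0.5, 0.144, -0.002], 0.64), ([0.55, 0.098, -0.002], 0.58), ([0.612, 0.093, 0.002], 0.56), ([0.42, 0.133, 0.003], 0.43)]
loupe call [([0.411, 0.05, 0.013], 0.74)]
loupe call [([0.413, 0.063, -0.002], 0.67)]
```

View pics/top0.png

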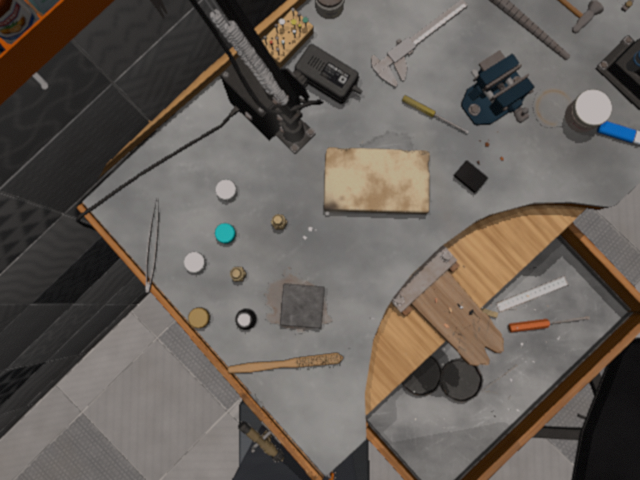

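View pics/side0.png

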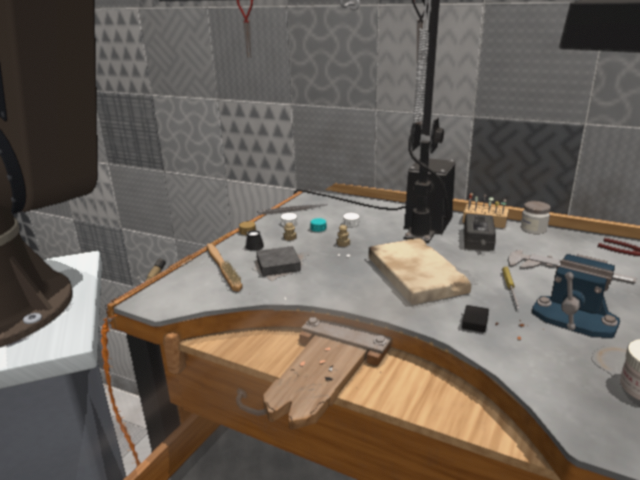

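Top view: the brass cap is at (199,317). The look-alikes are turquoise (225,233) and white (226,189), (194,263). The fittings are at (279,222) and (237,273), the bench block at (302,306), carbon block at (471,177), board at (377,181) and loupe at (246,320). Next I'll compare the fittings and cap in an enlarged crop and measure the rectangles.

```bash
cat >> h.py <<'E'
from scipy.spatial.transform import Rotation as Ro
def ray(s,u,v,fish=False):
    R=Ro.from_euler('xyz',s['attitude'],degrees=True).as_matrix()
    x=(u-s['cx'])/s['fx'];y=(v-s['cy'])/s['fy']
    if fish:
        r=np.hypot(x,y); k=np.tan(r)/r if r>1e-9 else 1; x*=k;y*=k
    return R@np.array([x,y,1.])
def onz(s,u,v,z,fish=False):
    d=ray(s,u,v,fish);p=np.array(s['position']);return (p+d*(z-p[2])/d[2])[:2]
def proj(s,P,fish=False):
    R=Ro.from_euler('xyz',s['attitude'],degrees=True).as_matrix()
    c=R.T@(np.array(P)-np.array(s['position']));a=np.hypot(c[0],c[1])
    k=1/c[2]
    if fish: k=np.arctan2(a,c[2])/max(a,1e-9)
    return np.array([s['cx']+s['fx']*c[0]*k,s['cy']+s['fy']*c[1]*k])
def rect(s,mask,z,fish=False):
    n,l,st,_=cv2.connectedComponentsWithStats(mask.astype(np.uint8))
    i=1+np.argmax(st[1:,4]);ys,xs=np.where(l==i)
    P=np.array([onz(s,x,y,z,fish) for x,y in zip(xs,ys)]).astype(np.float32)
    (c,sz,a)=cv2.minAreaRect(P*1000);return np.round(c,1),np.round(sz,1),round(a,1)
E
python3 - <<'E'
from h import *
s=snap('top');t=snap('side')
def crop(s,x0,y0,x1,y1,k): return cv2.resize(np.ascontiguousarray(s['frame'][y0:y1,x0:x1,::-1]),None,fx=k,fy=k,interpolation=cv2.INTER_CUBIC)
a=crop(s,180,170,340,340,3);b=crop(t,225,190,365,275,2.2*1)
b=cv2.resize(b,(300,182));c=crop(s,440,150,500,210,5)
H=np.zeros((510,800,3),np.uint8);H[:510,:480]=a;H[:182,490:790]=b;H[200:500,490:790]=c
cv2.imwrite('pics/c1.png',H)
d=crop(t,230,205,360,255,6);cv2.imwrite('pics/c2.png',d)
g=s['frame'].astype(int).sum(2)/3; hsv=cv2.cvtColor(s['frame'],cv2.COLOR_RGB2HSV)
def win(x0,y0,x1,y1,m):
    o=np.zeros_like(m);o[y0:y1,x0:x1]=m[y0:y1,x0:x1];return o
print('bench',rect(s,win(265,270,340,340,g<95),.019))
print('carbon',rect(s,win(445,155,495,200,g<60),.014))
print('board',rect(s,win(310,135,445,225,(hsv[...,1]>50)&(g>70)),.024))
E
```

```text
bench (array([431.6, -26.2]), array([65. , 69.8]), 85.1)
carbon (array([ 634.9, -291.4]), array([44.4, 34. ]), 49.3)
board (array([ 628.8, -142.5]), array([164.1,  99.1]), 88.0)
```

View pics/c1.png

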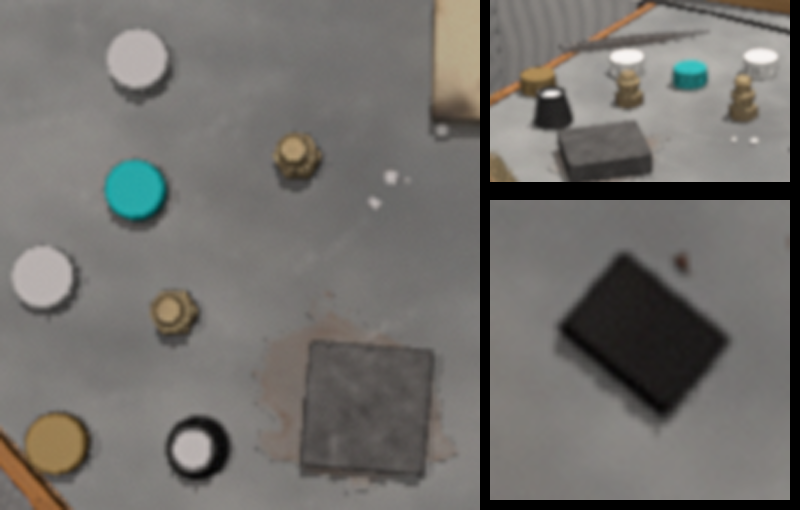

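View pics/c2.png

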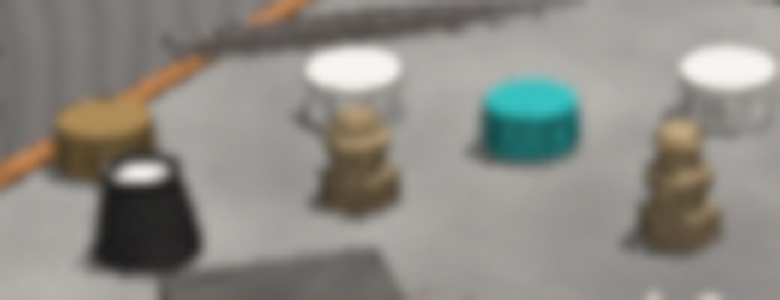

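The fitting at top (279,222), side (343,235), spans about 22 px in the side view, against 18.5 px for the one at (237,273). After allowing for distance that is a ratio of about 1.2 (36/30), so the taller one is at (0.562, 0.011). The brass cap is the tan one at (0.415, 0.135); the turquoise and white ones aren't meant.

```bash
cat >> h.py <<'E'
def goto(x,y,z,yaw):
    o=get_obs();p=np.array(o['tool_pos']);R0=Ro.from_euler('xyz',o['orientation'],degrees=True)
    R1=Ro.from_euler('xyz',[180,0,yaw],degrees=True)
    rv=(R0.inv()*R1).as_rotvec(degrees=True)
    d=np.array([x,y,z])-p
    print('turn',np.round(rv,2),'then shift cm',np.round(R1.inv().apply(d)*100,2),'| now',np.round(p,4),np.round(o['orientation'],1),'t',round(float(o['clock']),2),'j',np.round(o['joint_pos'],0))
E
python3 -c "
from h import *
goto(.433,-.027,.16,175)"
```

```text
turn [ 0.   0.  19.2] then shift cm [-21.18  64.83   8.56] | now [ 0.1655 -0.6543  0.2456] [ 180.     0.  -165.8] t 1.4 j [-59.  21.   1.  -0. -70. -17.]
```

Request:
play_rows(plan=[[0, 0, 0, 0, 0, 6.4], [0, 0, 0, 0, 0, 6.4], [0, 0, 0, 0, 0, 6.4], [-1.25, 3.8, 0.5, 0, 0, 0], [-1.25, 3.8, 0.5, 0, 0, 0], [-1.25, 3.8, 0.5, 0, 0, 0], [-1.25, 3.8, 0.5, 0, 0, 0], [-1.25, 3.8, 0.5, 0, 0, 0], [-1.25, 3.8, 0.5, 0, 0, 0], [-1.25, 3.8, 0.5, 0, 0, 0], [-1.25, 3.8, 0.5, 0, 0, 0], [-1.25, 3.8, 0.5, 0, 0, 0], [-1.25, 3.8, 0.5, 0, 0, 0], [-1.25, 3.8, 0.5, 0, 0, 0], [-1.25, 3.8, 0.5, 0, 0, 0], [-1.25, 3.8, 0.5, 0, 0, 0], [-1.25, 3.8, 0.5, 0, 0, 0], [-1.25, 3.8, 0.5, 0, 0, 0], [-1.25, 3.8, 0.5, 0, 0, 0], [-1.25, 3.8, 0.5, 0, 0, 0]], grip=8.0)

```text
clock: 3.07
tool_pos: [0.434, -0.0272, 0.1609]
orientation: [180.0, 0.1, 175.0]
force: [1.3, 0.2, 0.4]
opening: 0.0801
gripper_force: 0.0
```

```bash
python3 - <<'E'
from h import *
s=snap('wrist','w1.png');print({k:v for k,v in s.items() if k!='frame'})
for t in ['bench_block','brass_fitting_1','loupe']:
    for f in (spot_in,spot_point): print(t,[(np.round(d['position'],4).tolist(),round(d['score'],2)) for d in f('wrist',t)])
goto(.433,-.027,.14,175)
E
```

```text
{'fx': 371.64829954431775, 'fy': 371.64829954431775, 'cx': 318.01190028348543, 'cy': 240.13626148684705, 'position': array([ 0.35943182, -0.02101699,  0.30088448]), 'attitude': array([1.64041495e+02, 1.48642283e-02, 8.50316735e+01])}
bench_block [([0.4265, -0.0249, 0.0192], 0.92)]
bench_block [([0.4307, -0.0268, 0.0019], 0.84)]
brass_fitting_1 [([0.4794, 0.073, 0.0214], 0.89), ([0.559, 0.0111, 0.0262], 0.63)]
brass_fitting_1 [([0.563, 0.0131, 0.0026], 0.79), ([0.4836, 0.0762, 0.0003], 0.78)]
loupe [([0.4111, 0.0646, 0.0241], 0.95)]
loupe [([0.5626, 0.0147, 0.0042], 0.7), ([0.4121, 0.0642, 0.0009], 0.63)]
turn [ 0.    0.   -0.06] then shift cm [0.04 0.31 2.07] | now [ 0.4331 -0.0301  0.1607] [180.    0.  174.9] t 3.42 j [  22.    2.  -35.   -0.  -53. -117.]
```

View pics/w1.png

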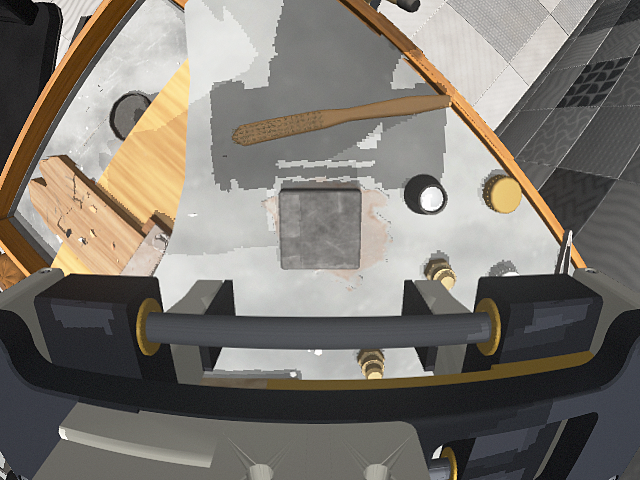

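The wrist view shows the bench block at (320,228), nearly square to the tool and centred between the fingers. The loupe is at (426,195) and the brass cap at (502,192).

```bash
python3 - <<'E'
from h import *
s=snap('wrist')
g=cv2.GaussianBlur(cv2.cvtColor(s['frame'],cv2.COLOR_RGB2GRAY),(3,3),0).astype(int)
m=np.zeros_like(g);m[180:278,262:375]=g[180:278,262:375]<125
print('bench',rect(s,m,.019,True))
for u,v in [(282,188),(360,188),(278,268),(359,268)]: print(onz(s,u,v,.019,True).round(4))
E
```

```text
bench (array([405.1, -18.3]), array([70.7, 35.8]), 62.1)
[ 0.3948 -0.0549]
[0.4    0.0046]
[ 0.4591 -0.0655]
[ 4.649e-01 -1.000e-04]
```

```bash
python3 -c "
from h import *
goto(.431,-.028,.023,174.8)"
```

```text
turn [0.01 0.01 0.11] then shift cm [ 0.24  0.21 13.77] | now [ 0.4332 -0.0303  0.1607] [180.    0.  174.9] t 3.47 j [  22.    2.  -35.   -0.  -53. -117.]
```

Request:
play_rows(plan=[[0.24, 0.21, 2.5, 0, 0, 0], [0, 0, 3, 0, 0, 0], [0, 0, 3, 0, 0, 0], [0, 0, 2, 0, 0, 0], [0, 0, 1.5, 0, 0, 0], [0, 0, 1, 0, 0, 0], [0, 0, 0.77, 0, 0, 0], [0, 0, 0, 0, 0, 0], [0, 0, 0, 0, 0, 0], [0, 0, 0, 0, 0, 0]])

```text
clock: 4.3
tool_pos: [0.4318, -0.0272, 0.0235]
orientation: [180.0, 0.1, 175.0]
force: [0.3, 0.1, 0.2]
opening: 0.0801
gripper_force: 0.0
```

Request:
play_rows(plan=[[0, 0, 0, 0, 0, 0], [0, 0, 0, 0, 0, 0], [0, 0, 0, 0, 0, 0], [0, 0, 0, 0, 0, 0], [0, 0, 0, 0, 0, 0], [0, 0, 0, 0, 0, 0], [0, 0, 0, 0, 0, 0], [0, 0, 0, 0, 0, 0]], grip=5.5)

```text
clock: 4.97
tool_pos: [0.4319, -0.0267, 0.0234]
orientation: [180.0, 0.1, 175.0]
force: [-1.9, 1.8, 7.8]
opening: 0.0635
gripper_force: 30.0
```

Request:
play_rows(plan=[[0, 0, -0.5, 0, 0, 0], [0, 0, -1, 0, 0, 0], [0, 0, -2, 0, 0, 0], [0, 0, -2.5, 0, 0, 0], [0, 0, -2, 0, 0, 0], [0, 0, -1, 0, 0, 0], [0, 0, 0, 0, 0, 0], [0, 0, 0, 0, 0, 0]])

```text
clock: 5.63
tool_pos: [0.4307, -0.0271, 0.1127]
orientation: [180.0, -0.0, 175.0]
force: [-0.0, 0.1, -5.4]
opening: 0.0637
gripper_force: 30.0
```

```bash
python3 - <<'E'
from h import *
s=snap('wrist','w2.png')
snap('top')
for t in ['bench_block','solder_board']:
  for c in ['wrist','top']:
    for f in (spot_in,spot_point): print(c,t,[(np.round(d['position'],4).tolist(),round(d['score'],2)) for d in f(c,t)])
goto(.629,-.142,.11,178)
E
```

```text
wrist bench_block [([0.4124, -0.0268, 0.1084], 0.84)]
wrist bench_block [([0.4272, -0.029, 0.088], 0.67)]
top bench_block []
top bench_block []
wrist solder_board []
wrist solder_board []
top solder_board [([0.627, -0.1393, 0.0236], 0.91)]
top solder_board [([0.6278, -0.1392, -0.0012], 0.94)]
turn [-0.02 -0.04 -3.  ] then shift cm [-20.17 -10.79   0.25] | now [ 0.4312 -0.0271  0.1125] [-180.   -0.  175.] t 6.13 j [  23.    6.  -39.   -0.  -45. -118.]
```

View pics/w2.png

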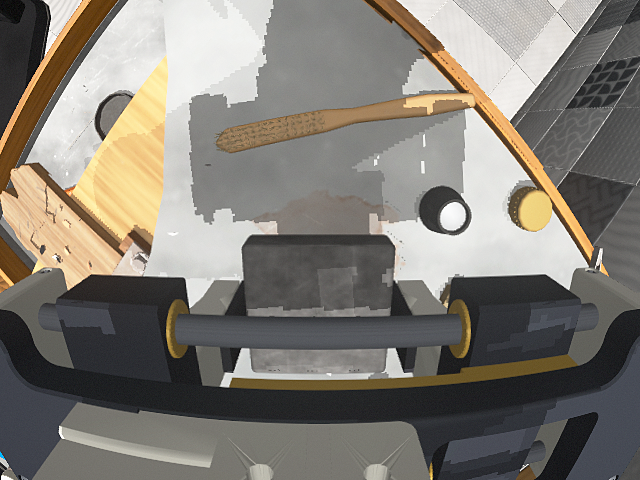

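Wrist view: the block is held level between the pads, with its near top edge at v≈243 and its far edge at v≈373. I'll compute its offset from the TCP.

```bash
python3 - <<'E'
from h import *
s=snapshot('wrist')
for u,v in [(318,243),(318,373),(245,243),(393,243)]: print(onz(s,u,v,.1085,True).round(4))
goto(.629,-.141,.13,178)
E
```

```text
[ 0.3988 -0.0246]
[ 0.4625 -0.0302]
[ 0.3963 -0.0544]
[0.4015 0.006 ]
turn [-0.01 -0.03 -3.  ] then shift cm [-20.16 -10.69  -1.74] | now [ 0.4313 -0.0271  0.1126] [-180.   -0.  175.] t 6.18 j [  23.    6.  -39.   -0.  -45. -118.]
```

Request:
play_rows(plan=[[0, 0, -1, 0, 0, -3], [-1.5, -0.8, -0.7, 0, 0, 0], [-2.5, -1.3, 0, 0, 0, 0], [-2.5, -1.3, 0, 0, 0, 0], [-2.5, -1.3, 0, 0, 0, 0], [-2.5, -1.3, 0, 0, 0, 0], [-2.5, -1.3, 0, 0, 0, 0], [-2.5, -1.3, 0, 0, 0, 0], [-2.16, -1.2, 0, 0, 0, 0], [-1.5, -0.85, 0, 0, 0, 0], [0, 0, 0, 0, 0, 0], [0, 0, 0, 0, 0, 0]])

```text
clock: 7.18
tool_pos: [0.629, -0.1411, 0.1286]
orientation: [180.0, -0.1, 177.9]
force: [-0.6, -0.8, -6.4]
opening: 0.0635
gripper_force: 30.0
```

```bash
python3 - <<'E'
from h import *
s=snap('top')
from h import *
hsv=cv2.cvtColor(s['frame'],cv2.COLOR_RGB2HSV)
goto(.629,-.141,.0475,178)
s=snap('wrist','w3.png')
E
```

```text
turn [ 0.01 -0.12 -0.05] then shift cm [-0.06 -0.04  8.13] | now [ 0.6284 -0.1406  0.1288] [ 1.800e+02 -1.000e-01  1.779e+02] t 7.23 j [  5.  23. -12.  -0. -55. -97.]
```

View pics/w3.png

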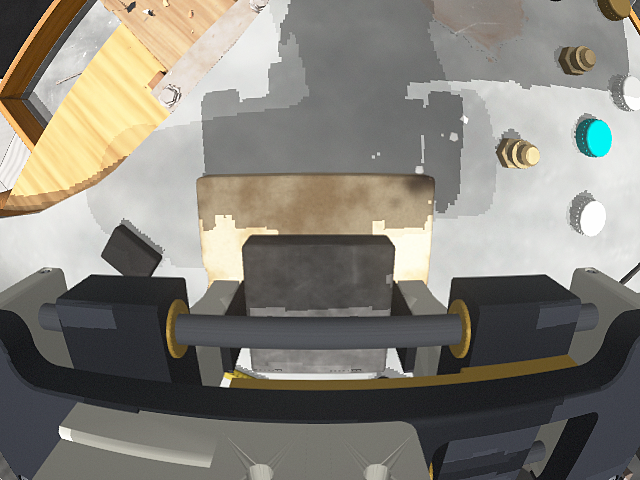

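The wrist view shows the held block parallel to the board, whose near corners are at (199,180) and (433,180).

```bash
python3 - <<'E'
from h import *
s=snapshot('wrist')
a=onz(s,199,180,.024,True);b=onz(s,433,180,.024,True);d=b-a;L=np.hypot(*d);n=np.array([d[1],-d[0]])/L
print(a,b,L,'yaw',np.degrees(np.arctan2(*d[::-1])),'centre',(a+b)/2+n*.05)
E
```

```text
[ 0.57743665 -0.22045482] [ 0.58316083 -0.06060276] 0.15995452456281556 yaw 87.94915662709292 centre [ 0.63026671 -0.14231811]
```

Request:
play_rows(plan=[[-0.07, 0, 1.5, 0, 0, 0], [0, 0, 2, 0, 0, 0], [0, 0, 2, 0, 0, 0], [0, 0, 1.2, 0, 0, 0], [0, 0, 0.7, 0, 0, 0], [0, 0, 0.4, 0, 0, 0], [0, 0, 0.3, 0, 0, 0], [0, 0, 0, 0, 0, 0], [0, 0, 0, 0, 0, 0]])

```text
clock: 8.08
tool_pos: [0.6303, -0.1405, 0.0497]
orientation: [-180.0, 0.1, 178.0]
force: [-0.0, -0.3, -4.6]
opening: 0.0639
gripper_force: 30.0
```

Request:
play_rows(plan=[[0, 0, 0, 0, 0, 0], [0, 0, 0, 0, 0, 0], [0, 0, 0, 0, 0, 0], [0, 0, 0, 0, 0, 0], [0, 0, -0.5, 0, 0, 0], [0, 0, -1.5, 0, 0, 0], [0, 0, -3, 0, 0, 0], [0, 0, -3, 0, 0, 0], [0, 0, -3, 0, 0, 0], [0, 0, -1, 0, 0, 0], [0, 0, 0, 0, 0, 0]], grip=8.2)

```text
clock: 9.0
tool_pos: [0.6318, -0.1407, 0.1735]
orientation: [-180.0, 0.4, 178.0]
force: [0.2, 0.8, -0.2]
opening: 0.082
gripper_force: 0.0
```

```bash
python3 - <<'E'
from h import *
s=snap('top')
for c in ['top','wrist']:
  s=snap(c)
  for t in ['bench_block','solder_board','carbon_block']:
    for f in (spot_in,spot_point): print(c,t,[(np.round(d['position'],4).tolist(),round(d['score'],2)) for d in f(c,t)])
goto(.635,-.2915,.14,139.5)
E
```

```text
top bench_block [([0.621, -0.1377, 0.0478], 0.85)]
top bench_block [([0.6342, -0.1388, 0.0237], 0.95)]
top solder_board [([0.6017, -0.1454, 0.0231], 0.72)]
top solder_board []
top carbon_block [([0.6316, -0.2952, 0.0131], 0.56)]
top carbon_block [([0.6346, -0.2918, -0.0015], 0.9)]
wrist bench_block [([0.6254, -0.1391, 0.0427], 0.73)]
wrist bench_block [([0.6265, -0.1405, 0.0208], 0.68)]
wrist solder_board [([0.6177, -0.1457, 0.0216], 0.72)]
wrist solder_board []
wrist carbon_block [([0.6371, -0.2942, 0.0112], 0.65)]
wrist carbon_block [([0.6399, -0.2948, -0.0021], 0.57)]
turn [-0.00e+00 -1.00e-02  3.85e+01] then shift cm [-10.2  -11.14   2.88] | now [ 0.6298 -0.1405  0.1688] [180.  -0. 178.] t 9.75 j [  5.  21.  -9.  -0. -60. -97.]
```

Request:
play_rows(plan=[[0, 0, 0, 0, 0, 6.5], [0, 0, 0, 0, 0, 6.4], [0, 0, 0, 0, 0, 6.4], [0, 0, 0, 0, 0, 6.4], [0, 0, 0, 0, 0, 6.4], [0, 0, 0, 0, 0, 6.4], [-1.7, -1.9, 0.5, 0, 0, 0], [-2, -2.2, 0.5, 0, 0, 0], [-2, -2.2, 0.5, 0, 0, 0], [-2, -2.2, 0.5, 0, 0, 0], [-1.5, -1.64, 0.5, 0, 0, 0], [-1, -1, 0.3, 0, 0, 0], [0, 0, 0, 0, 0, 0], [0, 0, 0, 0, 0, 0]], grip=7.0)

```text
clock: 10.92
tool_pos: [0.6347, -0.292, 0.1403]
orientation: [-180.0, -0.0, 139.4]
force: [-0.5, 0.2, -0.2]
opening: 0.07
gripper_force: 0.0
```

```bash
python3 - <<'E'
from h import *
s=snap('wrist','w4.png')
for t in ['carbon_block','bench_block']:
    for f in (spot_in,spot_point): print(t,[(np.round(d['position'],4).tolist(),round(d['score'],2)) for d in f('wrist',t)])
u,v=proj(s,[.635,-.2915,.014],True);print(u,v)
g=cv2.GaussianBlur(cv2.cvtColor(s['frame'],cv2.COLOR_RGB2GRAY),(3,3),0).astype(int)
m=np.zeros_like(g);a,b=int(u),int(v);W=np.s_[b-50:b+45,a-55:a+55];m[W]=g[W]<70
print('carbon',rect(s,m,.014,True))
goto(.635,-.2915,.0215,139.5)
E
```

```text
carbon_block [([0.6401, -0.2955, 0.0124], 0.77)]
carbon_block [([0.6371, -0.2955, -0.0021], 0.75)]
bench_block [([0.6253, -0.1433, 0.0416], 0.63)]
bench_block []
320.04340911209914 238.06343372429185
carbon (array([ 633.9, -292. ]), array([43.7, 32.5]), 49.4)
turn [0.02 0.03 0.07] then shift cm [-0.04 -0.1  11.99] | now [ 0.6354 -0.2905  0.1414] [180.    0.  139.6] t 11.17 j [  -9.   27.   -4.   -0.  -60. -122.]
```

View pics/w4.png

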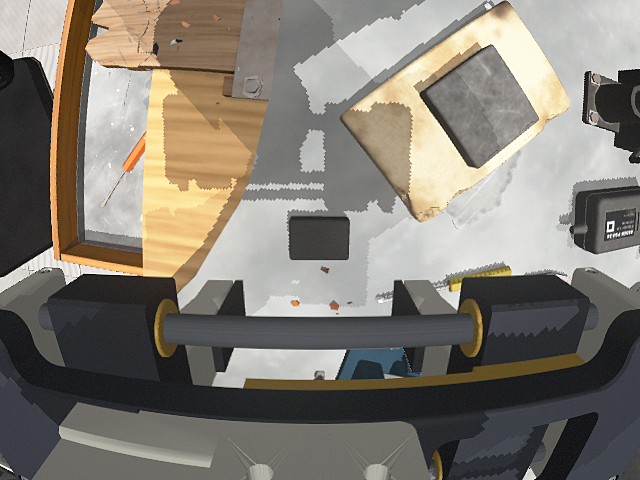

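Wrist view: the carbon block (289–349, 212–262) is square between the fingers, and the bench block sits central and flat on the board.

Request:
play_rows(plan=[[0, -0.1, 2.5, 0, 0, 0], [0, 0, 3, 0, 0, 0], [0, 0, 2.5, 0, 0, 0], [0, 0, 1.8, 0, 0, 0], [0, 0, 1.2, 0, 0, 0], [0, 0, 0.8, 0, 0, 0], [0, 0, 0, 0, 0, 0], [0, 0, 0, 0, 0, 0]])

```text
clock: 11.83
tool_pos: [0.6349, -0.2922, 0.0235]
orientation: [180.0, 0.0, 139.5]
force: [0.4, 0.7, 0.9]
opening: 0.0701
gripper_force: 0.0
```

Request:
play_rows(plan=[[0, 0, 0, 0, 0, 0], [0, 0, 0, 0, 0, 0], [0, 0, 0, 0, 0, 0], [0, 0, 0, 0, 0, 0], [0, 0, 0, 0, 0, 0], [0, 0, 0, 0, 0, 0], [0, 0, 0, 0, 0, 0], [0, 0, 0, 0, 0, 0], [0, 0, 0, 0, 0, 0]], grip=4.0)

```text
clock: 12.58
tool_pos: [0.6347, -0.2923, 0.0235]
orientation: [180.0, 0.0, 139.5]
force: [-0.9, 1.1, 5.4]
opening: 0.0445
gripper_force: 30.0
```

Request:
play_rows(plan=[[0, 0, -0.5, 0, 0, 0], [0, 0, -1, 0, 0, 0], [0, 0, -2, 0, 0, 0], [0, 0, -2.5, 0, 0, 0], [0, 0, -2, 0, 0, 0], [0, 0, -1.5, 0, 0, 0], [0, 0, -1.5, 0, 0, 0], [0, 0, 0, 0, 0, 0], [0, 0, 0, 0, 0, 0]])

```text
clock: 13.33
tool_pos: [0.6348, -0.2924, 0.1343]
orientation: [179.9, 0.1, 139.5]
force: [-0.2, -0.0, -1.9]
opening: 0.0449
gripper_force: 30.0
```

```bash
python3 - <<'E'
from h import *
for i in range(1): s=snap('top')
g=s['frame'].astype(int).mean(2)
u,v=proj(s,[.630,-.1405,.043]);a,b=int(u),int(v)
m=np.zeros_like(g);W=np.s_[b-32:b+32,a-32:a+32];m[W]=g[W]<95
print('bench',rect(s,m,.043))
goto(.630,-.1405,.13,178)
E
```

```text
bench (array([ 631.2, -176.3]), array([22.8, 98.4]), 89.0)
turn [ 2.000e-02  1.000e-02 -3.852e+01] then shift cm [ 0.95 15.14  0.3 ] | now [ 0.6342 -0.2922  0.133 ] [180.    0.  139.5] t 13.38 j [  -9.   27.   -4.   -0.  -59. -122.]
```

Request:
play_rows(plan=[[0, 0, 0, 0, 0, -6.5], [0, 0, 0, 0, 0, -6.4], [0, 0, 0, 0, 0, -6.4], [0, 0, 0, 0, 0, -6.4], [0, 0, 0, 0, 0, -6.4], [0, 0, 0, 0, 0, -6.4], [0.1, 1.8, 0, 0, 0, 0], [0.15, 2.5, 0, 0, 0, 0], [0.2, 3, 0, 0, 0, 0], [0.2, 3, 0, 0, 0, 0], [0.2, 2.5, 0, 0, 0, 0], [0.1, 1.5, 0, 0, 0, 0], [0, 0.84, 0, 0, 0, 0], [0, 0, 0, 0, 0, 0], [0, 0, 0, 0, 0, 0]])

```text
clock: 14.63
tool_pos: [0.6301, -0.1408, 0.1325]
orientation: [-180.0, -0.0, 178.0]
force: [-0.9, 0.0, -0.4]
opening: 0.0443
gripper_force: 30.0
```

```bash
python3 - <<'E'
from h import *
s=snap('wrist','w5.png',(170,130,470,400),2.2)
goto(.630,-.1405,.067,178)
E
```

```text
turn [-0.01 -0.03 -0.02] then shift cm [0.01 0.08 6.55] | now [ 0.6301 -0.1414  0.1325] [-180.   -0.  178.] t 14.68 j [  5.  23. -11.   0. -56. -97.]
```

View pics/w5.png

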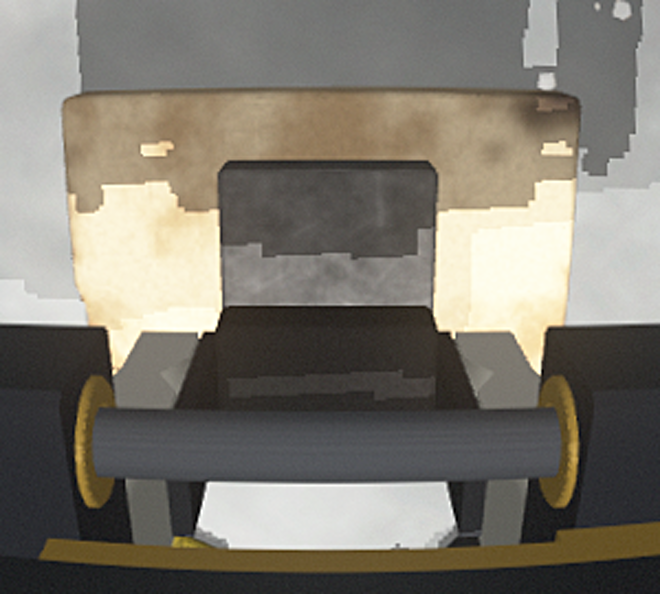

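The held carbon block is parallel to the bench block and centred on it across the view. I'll check the middles numerically.

```bash
python3 - <<'E'
from h import *
s=snapshot('wrist')
p=lambda u,v,z: onz(s,170+u/2.2,130+v/2.2,z,True).round(4)
print('bench near',p(221,168,.043),p(436,168,.043)); print('carbon near',p(218,307,.123),p(434,307,.123),'far',p(328,484,.123))
print('board',p(65,103,.024),p(578,103,.024))
E
```

```text
bench near [ 0.5975 -0.1706] [ 0.5996 -0.109 ]
carbon near [ 0.6104 -0.1621] [ 0.6119 -0.1197] far [ 0.6519 -0.1419]
board [ 0.5776 -0.222 ] [ 0.5834 -0.0608]
```

Request:
play_rows(plan=[[0, 0, 1.5, 0, 0, 0], [0, 0, 2, 0, 0, 0], [0, 0, 1.2, 0, 0, 0], [0, 0, 0.8, 0, 0, 0], [0, 0, 0.5, 0, 0, 0], [0, 0, 0.3, 0, 0, 0], [0, 0, 0.2, 0, 0, 0], [0, 0, 0, 0, 0, 0], [0, 0, 0, 0, 0, 0]])

```text
clock: 15.48
tool_pos: [0.6306, -0.1406, 0.0685]
orientation: [-180.0, 0.1, 178.0]
force: [0.6, 0.8, -0.5]
opening: 0.0447
gripper_force: 30.0
```

Request:
play_rows(plan=[[0, 0, 0, 0, 0, 0], [0, 0, 0, 0, 0, 0], [0, 0, 0, 0, 0, 0], [0, 0, 0, 0, 0, 0], [0, 0, -0.5, 0, 0, 0], [0, 0, -1.5, 0, 0, 0], [0, 0, -3, 0, 0, 0], [0, 0, -3, 0, 0, 0], [0, 0, -2, 0, 0, 0], [0, 0, -1, 0, 0, 0], [0, 0, 0, 0, 0, 0]], grip=6.0)

```text
clock: 16.4
tool_pos: [0.6315, -0.1407, 0.1812]
orientation: [180.0, 0.3, 178.0]
force: [0.0, 0.7, -0.4]
opening: 0.0603
gripper_force: 0.0
```

```bash
python3 - <<'E'
from h import *
s=snap('top')
k=8
im=s['frame'][185-40:185+40,375-45:375+45,::-1]
im2=s['frame'][205:240,262:297,::-1]
a=cv2.resize(np.ascontiguousarray(im),(540,480),interpolation=cv2.INTER_CUBIC)
H=np.zeros((480,790,3),np.uint8);H[:,:540]=a
s=snap('wrist');u,v=proj(s,[.562,.012,.02],True);print(u,v)
a,b=int(u),int(v);c=np.ascontiguousarray(s['frame'][b-30:b+30,a-30:a+30,::-1])
H[:240,550:790]=cv2.resize(c,(240,240),interpolation=cv2.INTER_CUBIC)
cv2.imwrite('pics/w6.png',H)
for t in ['carbon_block','bench_block','brass_fitting_1']:
    for f in (spot_in,spot_point): print(t,[(np.round(d['position'],4).tolist(),round(d['score'],2)) for d in f('wrist',t)])
goto(.562,.012,.17,178)
E
```

```text
493.3950327625091 145.2880350943621
carbon_block [([0.6307, -0.143, 0.0538], 0.74)]
carbon_block [([0.6343, -0.142, 0.0404], 0.93), ([0.6295, -0.1397, 0.0233], 0.25)]
bench_block [([0.611, -0.1375, 0.042], 0.79)]
bench_block [([0.63, -0.1383, 0.024], 0.57)]
brass_fitting_1 [([0.487, 0.0707, 0.017], 0.92), ([0.5653, 0.0066, 0.0256], 0.58), ([0.4155, 0.1285, 0.0166], 0.46)]
brass_fitting_1 [([0.5669, 0.0102, 0.0016], 0.79), ([0.4824, 0.0767, -0.0042], 0.65)]
turn [-0.01 -0.1  -0.  ] then shift cm [ 7.3  15.02  0.67] | now [ 0.6297 -0.1406  0.1767] [-1.80e+02 -1.00e-01  1.78e+02] t 16.8 j [  5.  21.  -9.  -0. -61. -97.]
```

View pics/w6.png

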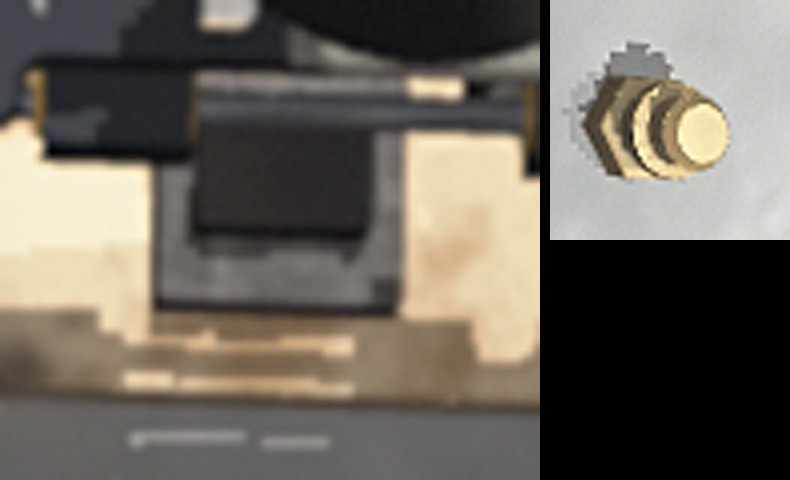

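The carbon block is square and centred on the bench block. The fitting shows a hexagon corner pointing towards −y, so its flats face ±x and I'll turn the gripper to yaw 268. First I'll check where the lamp stand is.

```bash
python3 - <<'E'
from h import *
t=snap('side');s=snap('top')
for u,v in [(408,230),(450,230),(430,235)]: print('side base',onz(t,u,v,0).round(3))
for z in (0,.1,.2): print(z,[onz(s,u,v,z).round(3).tolist() for u,v in [(295,145),(235,85),(280,115)]])
goto(.564,.011,.16,268)
E
```

```text
side base [0.705 0.02 ]
side base [ 0.779 -0.01 ]
side base [ 0.731 -0.016]
0 [[0.69, -0.014], [0.79, 0.083], [0.74, 0.01]]
0.1 [[0.664, -0.019], [0.753, 0.068], [0.708, 0.003]]
0.2 [[0.637, -0.024], [0.717, 0.053], [0.677, -0.005]]
turn [ 4.e-02 -5.e-02 -9.e+01] then shift cm [-14.92   7.12   1.72] | now [ 0.63   -0.1406  0.1772] [-1.80e+02 -1.00e-01  1.78e+02] t 16.9 j [  5.  21.  -9.  -0. -61. -97.]
```

The lamp stand at about (0.69, −0.01) is close to that pose. The hexagon's flats repeat every 60°, so I'll grip at yaw ≈210 instead. First I'll look from above the fitting.

```bash
python3 -c "
from h import *
goto(.564,.011,.15,208)"
```

```text
turn [ 1.e-02 -6.e-02 -3.e+01] then shift cm [-1.29 16.48  2.72] | now [ 0.63   -0.1406  0.1772] [-1.80e+02 -1.00e-01  1.78e+02] t 16.9 j [  5.  21.  -9.  -0. -61. -97.]
```

Request:
play_rows(plan=[[0, 0, 0, 0, 0, -6], [0, 0, 0, 0, 0, -6], [0, 0, 0, 0, 0, -6], [0, 0, 0, 0, 0, -6], [0, 0, 0, 0, 0, -6], [-0.15, 2, 0.2, 0, 0, 0], [-0.25, 3, 0.5, 0, 0, 0], [-0.3, 3.3, 0.5, 0, 0, 0], [-0.3, 3.3, 0.5, 0, 0, 0], [-0.2, 2.5, 0.5, 0, 0, 0], [-0.1, 1.5, 0.3, 0, 0, 0], [0, 0.88, 0.2, 0, 0, 0], [0, 0, 0, 0, 0, 0], [0, 0, 0, 0, 0, 0]], grip=5.0)

```text
clock: 18.07
tool_pos: [0.5645, 0.0111, 0.151]
orientation: [-180.0, 0.0, -151.9]
force: [0.8, -0.3, 0.3]
opening: 0.0499
gripper_force: 0.0
```

```bash
python3 - <<'E'
from h import *
s=snap('wrist');u,v=proj(s,[.564,.011,.02],True);print(u,v)
a,b=int(u),int(v);print(a-60,b-45);c=np.ascontiguousarray(s['frame'][b-45:b+45,a-60:a+60,::-1])
cv2.imwrite('pics/w7.png',cv2.resize(c,(720,540),interpolation=cv2.INTER_CUBIC))
for f in (spot_in,spot_point): print([(np.round(d['position'],4).tolist(),round(d['score'],2)) for d in f('wrist','brass_fitting_1')])
goto(.564,.011,.022,208)
E
```

```text
318.12618231063453 236.65444048732073
258 191
[([0.4837, 0.0708, 0.0225], 0.97), ([0.5574, 0.0116, 0.0275], 0.76)]
[([0.4835, 0.0745, -0.0019], 0.59)]
turn [-0.01  0.01 -0.05] then shift cm [ 0.03  0.1  12.9 ] | now [0.5647 0.0103 0.151 ] [-180.     0.  -152.1] t 18.22 j [ 21.  15. -21.   0. -54. -83.]
```

View pics/w7.png

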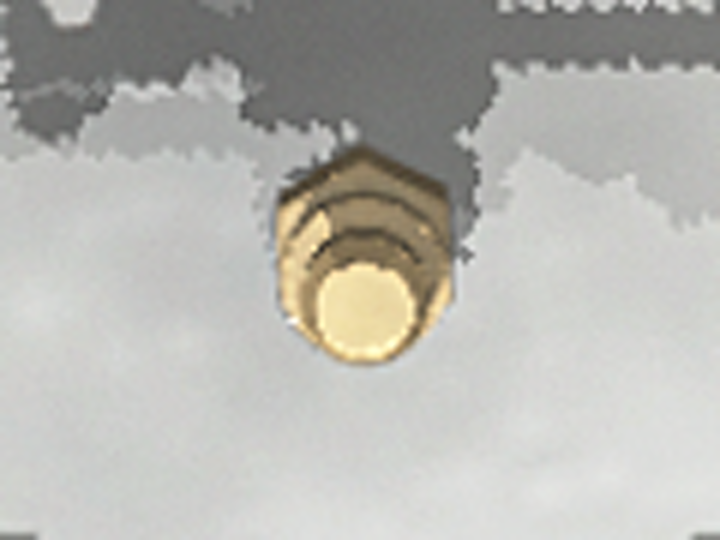

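The fitting's flats stand parallel to the image sides (nut crop 277–455), so yaw 208 is aligned. Its top centre is at crop (366,310), pixel (319,242.7).

```bash
python3 - <<'E'
from h import *
s=snapshot('wrist')
x=lambda u,v,z:onz(s,258+u/6,191+v/6,z,True)
c=x(366,310,.036);print('top',c,'vertex',x(362,152,.011),x(362,152,0))
for u in (277,455): print(x(u,220,.011))
goto(*c,.022,208)
E
```

```text
top [0.56406592 0.01081281] vertex [0.55207012 0.00388866] [0.55417067 0.00499616]
[ 0.56517446 -0.0016105 ]
[0.55436865 0.0187366 ]
turn [-0.01  0.01 -0.06] then shift cm [ 0.03  0.08 12.89] | now [0.5647 0.0102 0.1509] [-180.     0.  -152.1] t 18.27 j [ 21.  15. -21.   0. -54. -83.]
```

Request:
play_rows(plan=[[0.03, 0.05, 2.5, 0, 0, 0], [0, 0, 3, 0, 0, 0], [0, 0, 2.8, 0, 0, 0], [0, 0, 2, 0, 0, 0], [0, 0, 1.3, 0, 0, 0], [0, 0, 0.8, 0, 0, 0], [0, 0, 0.45, 0, 0, 0], [0, 0, 0, 0, 0, 0], [0, 0, 0, 0, 0, 0]])

```text
clock: 19.02
tool_pos: [0.5643, 0.0112, 0.0229]
orientation: [-180.0, 0.0, -152.0]
force: [0.4, -0.5, -0.1]
opening: 0.0498
gripper_force: 0.0
```

Request:
play_rows(plan=[[0, 0, 0, 0, 0, 0], [0, 0, 0, 0, 0, 0], [0, 0, 0, 0, 0, 0], [0, 0, 0, 0, 0, 0], [0, 0, 0, 0, 0, 0], [0, 0, 0, 0, 0, 0], [0, 0, 0, 0, 0, 0], [0, 0, 0, 0, 0, 0], [0, 0, 0, 0, 0, 0], [0, 0, 0, 0, 0, 0]], grip=1.5)

```text
clock: 19.85
tool_pos: [0.5639, 0.0114, 0.0227]
orientation: [-180.0, 0.0, -152.0]
force: [-1.8, 1.2, 5.4]
opening: 0.0215
gripper_force: 30.0
```

Request:
play_rows(plan=[[0, 0, -0.5, 0, 0, 0], [0, 0, -1, 0, 0, 0], [0, 0, -2, 0, 0, 0], [0, 0, -2.5, 0, 0, 0], [0, 0, -2.5, 0, 0, 0], [0, 0, -2, 0, 0, 0], [0, 0, -1.5, 0, 0, 0], [0, 0, 0, 0, 0, 0], [0, 0, 0, 0, 0, 0]])

```text
clock: 20.6
tool_pos: [0.5641, 0.0115, 0.1437]
orientation: [-180.0, 0.1, -152.0]
force: [0.4, 0.2, -1.4]
opening: 0.0217
gripper_force: 30.0
```

```bash
python3 -c "
from h import *
goto(.630,-.141,.15,178)"
```

```text
turn [ 0.03  0.14 29.99] then shift cm [ -7.11 -15.01  -0.63] | now [0.5641 0.0115 0.1437] [-1.80e+02  1.00e-01 -1.52e+02] t 20.6 j [ 21.  15. -21.  -0. -53. -83.]
```

Request:
play_rows(plan=[[0, 0, -0.3, 0, 0, 6], [0, 0, -0.3, 0, 0, 6], [0, 0, 0, 0, 0, 6], [0, 0, 0, 0, 0, 6], [0, 0, 0, 0, 0, 6], [-0.8, -1.7, 0, 0, 0, 0], [-1.2, -2.5, 0, 0, 0, 0], [-1.4, -3, 0, 0, 0, 0], [-1.4, -3, 0, 0, 0, 0], [-1.2, -2.5, 0, 0, 0, 0], [-0.8, -1.5, 0, 0, 0, 0], [-0.4, -0.8, 0, 0, 0, 0], [0, 0, 0, 0, 0, 0], [0, 0, 0, 0, 0, 0]])

```text
clock: 21.77
tool_pos: [0.6297, -0.1412, 0.1472]
orientation: [180.0, -0.1, 177.9]
force: [-0.2, 0.5, -0.5]
opening: 0.022
gripper_force: 30.0
```

```bash
python3 - <<'E'
from h import *
s=snap('wrist','w8.png',(170,120,470,390),2.2)
goto(.631,-.141,.0805,178)
E
```

```text
turn [ 0.01 -0.09 -0.01] then shift cm [-0.13 -0.03  6.71] | now [ 0.6298 -0.1407  0.1476] [ 1.80e+02 -1.00e-01  1.78e+02] t 21.82 j [  5.  22. -11.  -0. -58. -97.]
```

View pics/w8.png

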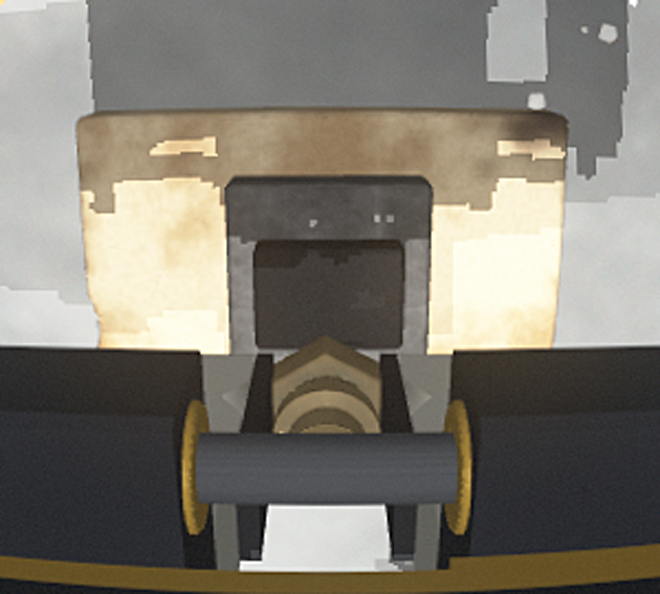

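Wrist view: the fitting is held upright over the stack. The carbon block's top spans crop u 255–403, v 247–347, inside the bench block.

```bash
python3 - <<'E'
from h import *
s=snapshot('wrist')
p=lambda u,v,z: onz(s,170+u/2.2,120+v/2.2,z,True).round(4)
print('carbon near',p(255,247,.057),p(403,247,.057),'far',p(255,347,.057),p(400,347,.057),'near bottom',p(255,240,.043))
print('bench near',p(228,184,.043),p(432,184,.043))
print('nut vertex',p(328,338,.125),'rear bottom')
E
```

```text
carbon near [ 0.6146 -0.1612] [ 0.6161 -0.1179] far [ 0.6459 -0.1631] [ 0.6474 -0.119 ] near bottom [ 0.6159 -0.1624]
bench near [ 0.598  -0.1697] [ 0.6002 -0.1075]
nut vertex [ 0.6176 -0.1401] rear bottom
```

Request:
play_rows(plan=[[-0.12, 0, 1.5, 0, 0, 0], [0, 0, 2, 0, 0, 0], [0, 0, 1.3, 0, 0, 0], [0, 0, 0.8, 0, 0, 0], [0, 0, 0.5, 0, 0, 0], [0, 0, 0.35, 0, 0, 0], [0, 0, 0.2, 0, 0, 0], [0, 0, 0, 0, 0, 0], [0, 0, 0, 0, 0, 0]])

```text
clock: 22.62
tool_pos: [0.632, -0.1411, 0.0825]
orientation: [180.0, 0.1, 178.0]
force: [0.6, 0.3, -0.1]
opening: 0.0219
gripper_force: 30.0
```

Request:
play_rows(plan=[[0, 0, 0.1, 0, 0, 0], [0, 0, 0.1, 0, 0, 0], [0, 0, 0, 0, 0, 0], [0, 0, 0, 0, 0, 0]])

```text
clock: 22.95
tool_pos: [0.6317, -0.1412, 0.08]
orientation: [180.0, 0.0, 178.0]
force: [0.5, -0.0, -0.3]
opening: 0.0217
gripper_force: 30.0
```

Request:
play_rows(plan=[[0, 0, 0, 0, 0, 0], [0, 0, 0, 0, 0, 0], [0, 0, 0, 0, 0, 0], [0, 0, 0, 0, 0, 0], [0, 0, 0, 0, 0, 0], [0, 0, -0.5, 0, 0, 0], [0, 0, -1.5, 0, 0, 0], [0, 0, -3, 0, 0, 0], [0, 0, -3, 0, 0, 0], [0, 0, -2, 0, 0, 0], [0, 0, -1, 0, 0, 0], [0, 0, 0, 0, 0, 0], [0, 0, 0, 0, 0, 0]], grip=5.5)

```text
clock: 24.03
tool_pos: [0.6315, -0.1411, 0.1899]
orientation: [180.0, 0.0, 178.0]
force: [-0.7, -0.1, -0.2]
opening: 0.0551
gripper_force: 0.0
```

```bash
python3 - <<'E'
from h import *
s=snap('wrist')
for t in ['carbon_block','brass_fitting_1','brass_cap']:
    for f in (spot_in,spot_point): print(t,[(np.round(d['position'],4).tolist(),round(d['score'],2)) for d in f('wrist',t)])
cv2.imwrite('pics/w9.png',cv2.resize(np.ascontiguousarray(s['frame'][150:330,230:430,::-1]),(600,540),interpolation=cv2.INTER_CUBIC))
goto(.416,.136,.17,178)
E
```

```text
carbon_block [([0.6294, -0.1398, 0.0542], 0.88), ([0.4225, 0.0599, 0.0146], 0.35)]
carbon_block []
brass_fitting_1 [([0.6269, -0.1399, 0.0849], 0.81), ([0.4849, 0.0693, 0.019], 0.62)]
brass_fitting_1 [([0.6314, -0.1411, 0.06], 0.97), ([0.4841, 0.076, 0.0007], 0.58), ([0.6362, -0.1447, 0.0399], 0.55)]
brass_cap [([0.5036, 0.1323, 0.0117], 0.79), ([0.415, 0.1277, 0.0172], 0.68), ([0.6131, 0.0902, 0.0219], 0.61), ([0.5513, 0.0889, 0.0157], 0.56)]
brass_cap [([0.505, 0.1389, -0.0043], 0.73), ([0.5479, 0.0938, -0.0007], 0.71), ([0.4133, 0.1328, -0.0003], 0.6), ([0.6133, 0.0956, 0.0017], 0.57)]
turn [-0.01 -0.09 -0.01] then shift cm [22.49 26.95  1.89] | now [ 0.6314 -0.1412  0.1889] [-1.80e+02 -1.00e-01  1.78e+02] t 24.38 j [  5.  20.  -7.  -0. -62. -97.]
```

View pics/w9.png

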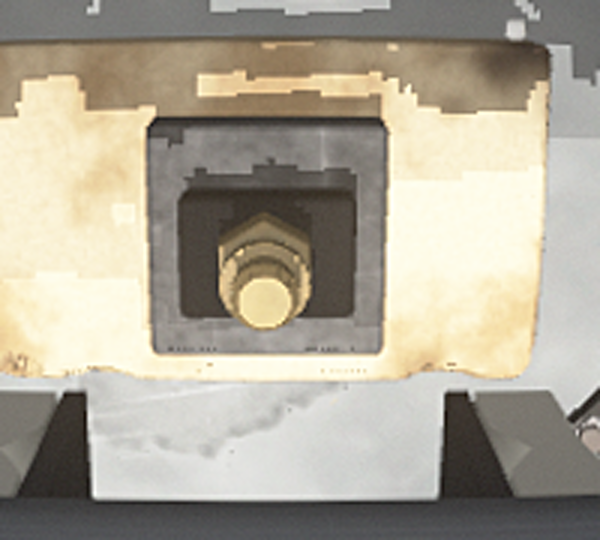

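The fitting stands upright in the middle of the carbon block, with its top at crop (266,303). Next is the cap. It lies close to the wooden rim, which runs at about 42° in x-y, so I'll close along the rim at yaw ≈312.

```bash
python3 - <<'E'
from h import *
s=snapshot('wrist')
print('fit top',onz(s,230+266/3,150+303/3,.093,True), 'nut sides',onz(s,230+217/3,150+235/3,.068,True),onz(s,230+311/3,150+235/3,.068,True))
t=snapshot('top')
h=cv2.cvtColor(t['frame'],cv2.COLOR_RGB2HSV)
W=np.s_[300:335,180:212];m=np.zeros(h.shape[:2],bool);m[W]=(h[W][...,1]>90)
n,l,st,c=cv2.connectedComponentsWithStats(m.astype(np.uint8));print(st,c)
i=1+np.argmin([np.hypot(*(k-[199,317])) for k in c[1:]]);print('cap',onz(t,*c[i],.0175))
print('rim line',onz(t,145,290,.01),onz(t,230,372,.01))
goto(.415,.134,.15,178)
E
```

```text
fit top [ 0.63117502 -0.14114848] nut sides [ 0.62143832 -0.15263206] [ 0.62222588 -0.1299541 ]
[[     0      0    640    480 307200]] [[319.5 239.5]]Traceback (most recent call last):
  File "<stdin>", line 8, in <module>
    return _wrapfunc(a, 'argmin', axis=axis, out=out, **kwds)
    return _wrapit(obj, method, *args, **kwds)
    result = getattr(arr, method)(*args, **kwds)
ValueError: attempt to get argmin of an empty sequence
```

Request:
play_rows(plan=[[1.2, 1.4, 0, 0, 0, 0], [2.2, 2.7, 0, 0, 0, 0], [2.4, 2.8, 0.2, 0, 0, 0], [2.4, 2.8, 0.3, 0, 0, 0], [2.4, 2.8, 0.4, 0, 0, 0], [2.4, 2.8, 0.4, 0, 0, 0], [2.4, 2.8, 0.4, 0, 0, 0], [2.4, 2.8, 0.3, 0, 0, 0], [2.2, 2.7, 0, 0, 0, 0], [1.5, 1.9, 0, 0, 0, 0], [0.9, 1.25, 0, 0, 0, 0], [0, 0, 0, 0, 0, -6.7], [0, 0, 0, 0, 0, -6.7], [0, 0, 0, 0, 0, -6.7], [0, 0, 0, 0, 0, -6.7], [0, 0, 0, 0, 0, -6.7], [0, 0, 0, 0, 0, -6.7], [0, 0, 0, 0, 0, -6.7], [0, 0, 0, 0, 0, -6.7], [0, 0, 0, 0, 0, -6.7]])

```text
clock: 26.15
tool_pos: [0.4172, 0.134, 0.1699]
orientation: [-180.0, 0.0, -121.4]
force: [0.3, 0.5, -0.3]
opening: 0.0551
gripper_force: 0.0
```

Request:
play_rows(plan=[[0, 0, 0, 0, 0, -6.7], [0, 0, 0, 0, 0, -6.7], [0, 0, 0, 0, 0, -6.7], [0, 0, 0, 0, 0, -6.7], [0, 0, 0, 0, 0, -6.7], [0, 0, 0, 0, 0, -6.7], [0, 0, 0, 0, 0, -6.7], [0, 0, 0, 0, 0, -6.7], [0, 0, 0, 0, 0, -6.7], [0, 0, 0, 0, 0, -6.7], [0, 0, 0, 0, 0, -6.7], [0, 0, 0, 0, 0, 0], [0, 0, 0, 0, 0, 0]])

```text
clock: 27.23
tool_pos: [0.4172, 0.134, 0.1699]
orientation: [-180.0, 0.0, -48.2]
force: [-1.0, 0.8, 1.2]
opening: 0.0549
gripper_force: 0.0
```

```bash
python3 - <<'E'
from h import *
s=snap('wrist','w10.png')
for f in (spot_in,spot_point): print([(np.round(d['position'],4).tolist(),round(d['score'],2)) for d in f('wrist','brass_cap')])
h=cv2.cvtColor(s['frame'],cv2.COLOR_RGB2HSV)
u,v=proj(s,[.415,.134,.0175],True);a,b=int(u),int(v);print(u,v)
W=np.s_[b-32:b+32,a-35:a+35];m=np.zeros(h.shape[:2],bool);m[W]=(h[W][...,1]>90)
n,l,st,c=cv2.connectedComponentsWithStats(m.astype(np.uint8));print(st[1:],c[1:])
goto(.415,.134,.0225,312)
E
```

```text
[([0.4993, 0.1395, 0.0135], 0.86), ([0.5438, 0.0922, 0.0151], 0.78), ([0.4149, 0.1339, 0.0179], 0.74), ([0.6063, 0.0956, 0.0171], 0.64)]
[([0.6129, 0.0956, 0.0032], 0.97), ([0.5473, 0.0955, -0.003], 0.81), ([0.4142, 0.1318, -0.0025], 0.78), ([0.5011, 0.1426, -0.0013], 0.76), ([0.4836, 0.0776, -0.0024], 0.43)]
318.83048344252546 230.40111241848996
[[ 283  208   70   54 2222]] [[319.33573357 239.16786679]]
turn [-0.01  0.   -0.17] then shift cm [-0.15  0.16 14.74] | now [0.4172 0.134  0.1699] [-180.     0.   -48.2] t 27.38 j [ 44.   2. -34.  -0. -54.  -2.]
```

```bash
python3 - <<'E'
from h import *
s=snapshot('wrist');h=cv2.cvtColor(s['frame'],cv2.COLOR_RGB2HSV)
for v in range(196,290,8): print(v,[tuple(int(k) for k in h[v,u]) for u in range(270,371,12)])
g=cv2.cvtColor(s['frame'],cv2.COLOR_RGB2GRAY)[170:290,240:400]
print(cv2.HoughCircles(g,cv2.HOUGH_GRADIENT,1.5,20,param1=120,param2=20,minRadius=14,maxRadius=32))
E
```

```text
196 [(45, 3, 193), (40, 4, 171), (30, 3, 174), (30, 1, 178), (30, 5, 186), (53, 6, 184), (30, 7, 182), (30, 3, 177), (24, 7, 178)]
204 [(30, 1, 191), (53, 6, 173), (20, 4, 179), (36, 7, 182), (40, 4, 183), (40, 4, 183), (23, 6, 176), (40, 4, 177), (35, 9, 176)]
212 [(20, 4, 197), (45, 3, 175), (30, 3, 178), (23, 6, 169), (20, 133, 175), (19, 80, 67), (15, 3, 178), (38, 6, 180), (20, 4, 178)]
220 [(23, 5, 203), (42, 7, 179), (30, 1, 172), (20, 126, 197), (20, 126, 197), (20, 129, 196), (30, 4, 178), (40, 4, 178), (90, 1, 174)]
228 [(39, 9, 206), (30, 1, 172), (30, 3, 190), (19, 128, 196), (19, 128, 196), (20, 126, 192), (50, 9, 178), (23, 5, 201), (45, 3, 198)]
236 [(30, 4, 206), (30, 1, 196), (36, 6, 198), (20, 126, 192), (19, 124, 193), (19, 128, 193), (30, 4, 196), (30, 8, 199), (40, 4, 202)]
244 [(53, 5, 215), (48, 6, 203), (77, 8, 211), (107, 11, 218), (20, 120, 223), (19, 133, 167), (94, 10, 207), (85, 7, 208), (102, 6, 203)]
252 [(14, 143, 173), (15, 146, 240), (16, 143, 238), (14, 143, 166), (14, 141, 172), (14, 139, 171), (16, 140, 241), (15, 153, 222), (14, 145, 209)]
260 [(15, 7, 213), (4, 9, 195), (10, 15, 199), (12, 17, 197), (9, 18, 196), (5, 16, 201), (15, 154, 157), (14, 150, 158), (14, 146, 154)]
268 [(12, 12, 214), (19, 15, 193), (16, 13, 208), (16, 14, 204), (21, 13, 203), (14, 14, 206), (18, 12, 206), (17, 12, 199), (15, 15, 204)]
276 [(13, 11, 217), (15, 13, 201), (15, 12, 209), (14, 16, 210), (16, 13, 210), (15, 12, 209), (18, 12, 207), (19, 14, 201), (23, 15, 204)]
284 [(14, 13, 218), (15, 10, 201), (15, 12, 206), (19, 10, 213), (8, 10, 206), (15, 12, 208), (13, 11, 208), (14, 13, 210), (15, 14, 215)]
[[[ 81.75      59.25      19.25    ]
  [128.25      63.75      27.8     ]
  [129.75     107.25      31.099998]
  [ 24.75      95.25      20.9     ]
  [102.75     105.75      22.85    ]]]
```

```bash
python3 - <<'E'
from h import *
s=snapshot('wrist');h=cv2.cvtColor(s['frame'],cv2.COLOR_RGB2HSV)
m=np.zeros(h.shape[:2],np.uint8);m[200:249,285:355]=((h[...,0]>=18)&(h[...,0]<=22)&(h[...,1]>100)&(h[...,2]>180))[200:249,285:355]
n,l,st,c=cv2.connectedComponentsWithStats(m);i=1+np.argmax(st[1:,4]);print(st[i],c[i])
p=onz(s,*c[i],.0175,True);print(p,onz(s,321.75,229.25,.0175,True))
R=[onz(s,u,255,.01,True) for u in (280,350)];print('rim',R)
goto(*p,.0225,312.)
E
```

```text
[302 212  35  36 967] [319.42605998 229.75801448]
[0.41498683 0.13324925] [0.4138671  0.13167473]
rim [array([0.42392112, 0.17350406]), array([0.37955838, 0.13372878])]
turn [-0.  -0.  -0.1] then shift cm [-0.09  0.21 14.74] | now [0.4172 0.134  0.1699] [-180.    -0.   -48.1] t 27.48 j [ 44.   2. -34.   0. -54.  -2.]
```

Request:
play_rows(plan=[[-0.09, 0.21, 2.5, 0, 0, 0], [0, 0, 3, 0, 0, 0], [0, 0, 3, 0, 0, 0], [0, 0, 2.5, 0, 0, 0], [0, 0, 1.5, 0, 0, 0], [0, 0, 1, 0, 0, 0], [0, 0, 0.7, 0, 0, 0], [0, 0, 0.5, 0, 0, 0], [0, 0, 0, 0, 0, 0], [0, 0, 0, 0, 0, 0]])

```text
clock: 28.32
tool_pos: [0.4152, 0.1334, 0.0231]
orientation: [-180.0, -0.0, -48.0]
force: [-0.1, 0.0, -0.3]
opening: 0.0551
gripper_force: 0.0
```

Request:
play_rows(plan=[[0, 0, 0, 0, 0, 0], [0, 0, 0, 0, 0, 0], [0, 0, 0, 0, 0, 0], [0, 0, 0, 0, 0, 0], [0, 0, 0, 0, 0, 0], [0, 0, 0, 0, 0, 0], [0, 0, 0, 0, 0, 0], [0, 0, 0, 0, 0, 0], [0, 0, 0, 0, 0, 0]], grip=2.5)

```text
clock: 29.07
tool_pos: [0.4152, 0.1334, 0.0232]
orientation: [-180.0, -0.0, -48.0]
force: [-1.3, 0.6, 5.3]
opening: 0.0303
gripper_force: 30.0
```

Request:
play_rows(plan=[[0, 0, -0.5, 0, 0, 0], [0, 0, -1, 0, 0, 0], [0, 0, -2, 0, 0, 0], [0, 0, -3, 0, 0, 0], [0, 0, -3, 0, 0, 0], [0, 0, -3, 0, 0, 0], [0, 0, -2, 0, 0, 0], [0, 0, -1.5, 0, 0, 0], [0, 0, 0, 0, 0, 0], [0, 0, 0, 0, 0, 0]])

```text
clock: 29.9
tool_pos: [0.4151, 0.1334, 0.1836]
orientation: [-179.9, 0.0, -48.0]
force: [-0.8, -0.8, -0.5]
opening: 0.0307
gripper_force: 30.0
```

```bash
python3 - <<'E'
from h import *
s=snapshot('wrist');h=cv2.cvtColor(s['frame'],cv2.COLOR_RGB2HSV)
o=get_obs();p=o['tool_pos'];zt=p[2]-.0231+.0175
u,v=proj(s,[p[0],p[1],zt],True);print(u,v,p,zt)
for q in (-.016,.016):
  for ax in (0,1):
    d=Ro.from_euler('xyz',o['orientation'],degrees=True).as_matrix()[:,ax]*q; print(ax,q,proj(s,np.array([p[0],p[1],zt])+d,True).round(1))
for vv in range(int(v)-55,int(v)+40,6): print(vv,[tuple(int(k) for k in h[vv,uu]) for uu in range(int(u)-36,int(u)+37,12)])
print([(np.round(d['position'],4).tolist(),round(d['score'],2)) for d in spot_point('wrist','brass_cap')])
E
```

```text
317.19321448974324 309.3610016145842 [0.41459016 0.13305013 0.18264   ] 0.1770399984641694
0 -0.016 [317.2 340.5]
1 -0.016 [280.8 309.1]
0 0.016 [317.2 275.4]
1 0.016 [353.6 309.2]
254 [(11, 62, 147), (11, 98, 172), (12, 111, 189), (11, 68, 132), (10, 66, 140), (15, 157, 159), (14, 160, 153)]
260 [(12, 15, 214), (14, 15, 216), (15, 12, 209), (16, 16, 211), (15, 12, 216), (19, 9, 220), (20, 11, 212)]
266 [(18, 15, 208), (15, 12, 217), (15, 12, 214), (19, 118, 97), (17, 11, 212), (16, 13, 217), (18, 12, 209)]
272 [(15, 14, 217), (16, 13, 217), (17, 96, 80), (19, 122, 115), (17, 111, 83), (13, 12, 199), (18, 12, 218)]
278 [(13, 11, 218), (19, 100, 74), (18, 110, 81), (19, 132, 164), (19, 122, 100), (19, 127, 108), (18, 12, 216)]
284 [(12, 29, 44), (20, 102, 80), (19, 120, 128), (19, 123, 122), (19, 116, 127), (21, 110, 79), (17, 60, 30)]
290 [(23, 25, 41), (19, 123, 116), (18, 126, 125), (19, 125, 126), (19, 118, 128), (20, 121, 122), (0, 15, 35)]
296 [(40, 19, 40), (20, 122, 125), (20, 127, 124), (18, 119, 126), (18, 125, 122), (19, 124, 125), (5, 36, 42)]
302 [(173, 27, 38), (20, 130,
[... 325 characters left out ...]
13, 77), (111, 24, 75), (110, 11, 69), (30, 4, 57), (60, 4, 57), (116, 24, 75), (100, 10, 73)]
326 [(115, 13, 121), (113, 18, 116), (116, 16, 115), (105, 17, 119), (109, 17, 118), (110, 19, 121), (108, 24, 126)]
332 [(104, 22, 130), (108, 24, 130), (108, 24, 130), (106, 22, 128), (111, 20, 129), (109, 16, 124), (111, 20, 127)]
338 [(112, 21, 134), (113, 17, 135), (107, 17, 132), (111, 19, 133), (116, 26, 137), (108, 23, 133), (113, 23, 133)]
344 [(113, 17, 120), (110, 19, 120), (110, 19, 123), (103, 19, 123), (110, 19, 124), (114, 21, 122), (115, 13, 119)]
[([0.5465, 0.0966, -0.0009], 0.96), ([0.5054, 0.1416, -0.0029], 0.95), ([0.6154, 0.0951, 0.0057], 0.94), ([0.4155, 0.137, 0.1594], 0.64)]
```

The cap is held centred: its near top edge is where it should be, v≈275. I'll turn back and carry it over.

Request:
play_rows(plan=[[0, 0, 0, 0, 0, 6.7], [0, 0, 0, 0, 0, 6.7], [0, 0, 0, 0, 0, 6.7], [0, 0, 0, 0, 0, 6.7], [0, 0, 0, 0, 0, 6.7], [0, 0, 0, 0, 0, 6.7], [0, 0, 0, 0, 0, 6.7], [0, 0, 0, 0, 0, 6.7], [0, 0, 0, 0, 0, 6.7], [0, 0, 0, 0, 0, 6.7], [0, 0, 0, 0, 0, 6.7], [0, 0, 0, 0, 0, 6.7], [0, 0, 0, 0, 0, 6.7], [0, 0, 0, 0, 0, 6.7], [0, 0, 0, 0, 0, 6.7], [0, 0, 0, 0, 0, 6.7], [0, 0, 0, 0, 0, 6.7], [0, 0, 0, 0, 0, 6.7], [0, 0, 0, 0, 0, 6.7], [0, 0, 0, 0, 0, 6.7]])

```text
clock: 31.67
tool_pos: [0.4143, 0.1327, 0.1815]
orientation: [-179.9, -0.1, 177.7]
force: [-0.0, 0.5, -0.0]
opening: 0.0305
gripper_force: 30.0
```

```bash
python3 -c "
from h import *
goto(.6312,-.1411,.18,178)"
```

```text
turn [-0.11 -0.13 -0.35] then shift cm [-22.63 -26.61   0.15] | now [0.4143 0.1327 0.1815] [-1.799e+02 -1.000e-01  1.777e+02] t 31.67 j [  44.    1.  -33.   -0.  -56. -136.]
```

Request:
play_rows(plan=[[-1, -1.2, 0, 0, 0, -0.3], [-2, -2.4, 0, 0, 0, 0], [-2.4, -2.8, 0, 0, 0, 0], [-2.4, -2.8, 0, 0, 0, 0], [-2.4, -2.8, 0, 0, 0, 0], [-2.4, -2.8, 0, 0, 0, 0], [-2.4, -2.8, 0, 0, 0, 0], [-2.4, -2.8, 0, 0, 0, 0], [-2.3, -2.7, 0, 0, 0, 0], [-1.7, -2, 0, 0, 0, 0], [-0.8, -1, 0, 0, 0, 0], [-0.4, -0.5, 0, 0, 0, 0], [0, 0, 0, 0, 0, 0], [0, 0, 0, 0, 0, 0], [0, 0, 0, 0, 0, 0]])

```text
clock: 32.92
tool_pos: [0.6322, -0.1383, 0.1827]
orientation: [180.0, -0.0, 178.3]
force: [0.7, 0.3, -0.4]
opening: 0.0303
gripper_force: 30.0
```

```bash
python3 -c "
from h import *
goto(.6312,-.1411,.125,178)
snapshot('top');s=snapshot('side');goto(.6312,-.1411,.125,178)
print([(np.round(d['position'],4).tolist(),round(d['score'],2)) for d in spot_point('side','brass_fitting_1')],[(np.round(d['position'],4).tolist(),round(d['score'],2)) for d in spot_point('side','brass_cap')])
"
```

```text
turn [ 0.01 -0.03  0.35] then shift cm [ 0.09 -0.28  5.77] | now [ 0.6322 -0.1383  0.1827] [180.   -0.  178.3] t 32.92 j [  5.  20.  -8.  -0. -62. -97.]
turn [0.01 0.03 0.37] then shift cm [ 0.12 -0.29  5.83] | now [ 0.6325 -0.1383  0.1833] [180.    0.  178.4] t 33.02 j [  5.  20.  -8.  -0. -62. -97.]
[([0.6318, -0.14, 0.0555], 0.64), ([0.4794, 0.0754, -0.0012], 0.51), ([0.6302, -0.14, 0.0021], 0.34)] [([0.5488, 0.0981, -0.001], 0.74), ([0.4995, 0.1414, -0.0006], 0.67), ([0.6345, -0.1397, 0.1603], 0.58), ([0.6106, 0.094, -0.0021], 0.45)]
```

Request:
play_rows(plan=[[0.1, -0.28, 0.8, 0, 0, 0.3], [0, 0, 1.5, 0, 0, 0], [0, 0, 1.5, 0, 0, 0], [0, 0, 1, 0, 0, 0], [0, 0, 0.6, 0, 0, 0], [0, 0, 0.5, 0, 0, 0], [0, 0, 0, 0, 0, 0], [0, 0, 0, 0, 0, 0], [0, 0, 0, 0, 0, 0]])

```text
clock: 33.87
tool_pos: [0.6323, -0.1422, 0.1246]
orientation: [-180.0, 0.1, 178.0]
force: [-0.1, -0.6, -0.0]
opening: 0.0304
gripper_force: 30.0
```

```bash
python3 - <<'E'
from h import *
s=snap('side');u,v=proj(s,[.631,-.141,.09]);print(u,v)
a,b=int(u),int(v);c=np.ascontiguousarray(s['frame'][b-50:b+50,a-66:a+67,::-1])
cv2.imwrite('pics/f1.png',cv2.resize(c,(798,600),interpolation=cv2.INTER_CUBIC))
goto(.6314,-.1411,.1041,178)
E
```

```text
418.76145748307766 222.32599850339253
turn [0.   0.07 0.  ] then shift cm [0.1  0.1  2.05] | now [ 0.6324 -0.1422  0.1246] [1.80e+02 1.00e-01 1.78e+02] t 33.92 j [  5.  23. -12.   0. -55. -97.]
```

View pics/f1.png

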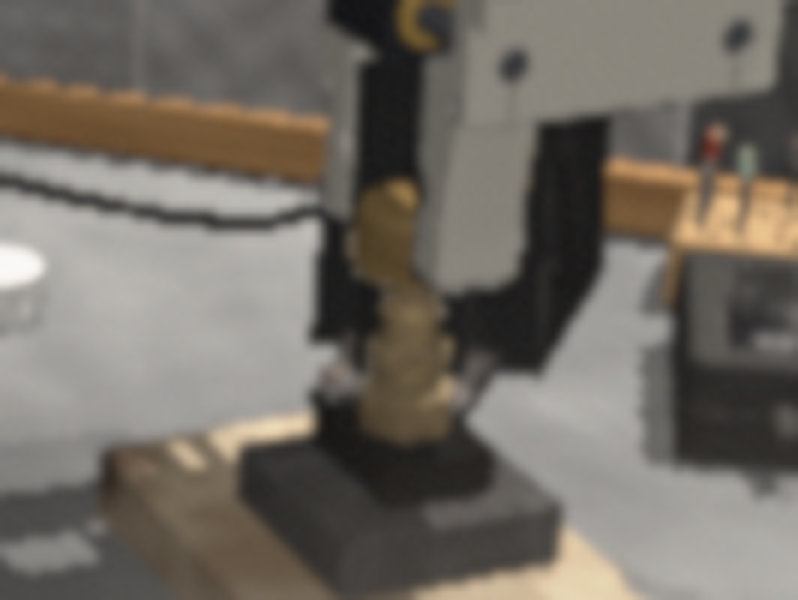

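The side view shows the stack upright and the held cap right over the fitting: the fitting's axis is at crop u≈410, and the cap spans about 355–465. Now I'll lower it onto the fitting.

Request:
play_rows(plan=[[0.08, 0.08, 0, 0, 0, 0], [0, 0, 0.3, 0, 0, 0], [0, 0, 0.4, 0, 0, 0], [0, 0, 0.3, 0, 0, 0], [0, 0, 0.2, 0, 0, 0], [0, 0, 0, 0, 0, 0], [0, 0, 0, 0, 0, 0]])

```text
clock: 34.5
tool_pos: [0.631, -0.1414, 0.1115]
orientation: [-180.0, -0.0, 178.0]
force: [-0.3, -0.3, -0.7]
opening: 0.031
gripper_force: 30.0
```

Request:
play_rows(plan=[[0, 0, 0.2, 0, 0, 0], [0, 0, 0.2, 0, 0, 0], [0, 0, 0.15, 0, 0, 0], [0, 0, 0.1, 0, 0, 0], [0, 0, 0, 0, 0, 0], [0, 0, 0, 0, 0, 0], [0, 0, 0, 0, 0, 0]])

```text
clock: 35.08
tool_pos: [0.6311, -0.1414, 0.1054]
orientation: [-180.0, 0.0, 178.0]
force: [-0.7, 0.0, -0.6]
opening: 0.0306
gripper_force: 30.0
```

Request:
play_rows(plan=[[0, 0, 0.07, 0, 0, 0], [0, 0, 0.04, 0, 0, 0], [0, 0, 0, 0, 0, 0], [0, 0, 0, 0, 0, 0], [0, 0, 0, 0, 0, 0]])

```text
clock: 35.5
tool_pos: [0.6311, -0.1413, 0.1043]
orientation: [-180.0, 0.0, 178.0]
force: [0.7, 0.0, -1.0]
opening: 0.0307
gripper_force: 30.0
```

Request:
play_rows(plan=[[0, 0, 0, 0, 0, 0], [0, 0, 0, 0, 0, 0], [0, 0, 0, 0, 0, 0], [0, 0, 0, 0, 0, 0], [0, 0, 0, 0, 0, 0], [0, 0, 0, 0, 0, 0]], grip=5.5)

```text
clock: 36.0
tool_pos: [0.6311, -0.1413, 0.1043]
orientation: [180.0, 0.0, 178.0]
force: [1.1, -0.1, -0.5]
opening: 0.0542
gripper_force: 0.0
```

Request:
play_rows(plan=[[0, 0, -0.4, 0, 0, 0], [0, 0, -1, 0, 0, 0], [0, 0, -2, 0, 0, 0], [0, 0, -3, 0, 0, 0], [0, 0, -2, 0, 0, 0], [0, 0, -1, 0, 0, 0], [0, 0, 0, 0, 0, 0], [0, 0, 0, 0, 0, 0]])

```text
clock: 36.67
tool_pos: [0.6311, -0.1412, 0.1988]
orientation: [180.0, 0.1, 178.0]
force: [-0.9, -0.5, -0.8]
opening: 0.055
gripper_force: 0.0
```

```bash
python3 - <<'E'
from h import *
for c in ('wrist','side'):
  s=snap(c)
  for t in ['brass_cap','brass_fitting_1','carbon_block','bench_block','loupe']:
    print(c,t,[(np.round(d['position'],4).tolist(),round(d['score'],2)) for d in spot_point(c,t)])
# side: cap mask outline vs projected
h=cv2.cvtColor(s['frame'],cv2.COLOR_RGB2HSV)
for z in (.0985,.081,.068,.057): print('proj',z,proj(s,[.6312,-.1411,z]).round(1))
m=np.zeros(h.shape[:2],bool);W=np.s_[195:250,395:445];m[W]=(h[W][...,0]<25)&(h[W][...,1]>70)
for r in range(198,248,2):
    x=np.where(m[r])[0]; print(r,(x.min(),x.max(),len(x)) if len(x) else '-',end='; ')
E
```

```text
wrist brass_cap [([0.6288, -0.1413, 0.0775], 0.81), ([0.5475, 0.0916, -0.0059], 0.8), ([0.6116, 0.0988, 0.0014], 0.68)]
wrist brass_fitting_1 [([0.485, 0.0757, -0.0034], 0.56)]
wrist carbon_block [([0.6338, -0.1431, 0.04], 0.65)]
wrist bench_block [([0.6303, -0.1367, 0.022], 0.63)]
wrist loupe [([0.4117, 0.0634, -0.0023], 0.91)]
side brass_cap [([0.5004, 0.1441, -0.0023], 0.6), ([0.6351, -0.1424, 0.0798], 0.55), ([0.6111, 0.0959, -0.0023], 0.49), ([0.5451, 0.0992, -0.0052], 0.45)]
side brass_fitting_1 [([0.6331, -0.1387, 0.0591], 0.64), ([0.4816, 0.0746, 0.0009], 0.46)]
side carbon_block [([0.6301, -0.1407, 0.0432], 0.71)]
side bench_block [([0.6331, -0.1355, 0.0243], 0.96)]
side loupe [([0.4129, 0.062, -0.0027], 0.65)]
proj 0.0985 [419.2 217.2]
proj 0.081 [418.6 227.7]
proj 0.068 [418.1 235.4]
proj 0.057 [417.7 241.8]
198 (np.int64(395), np.int64(406), 12); 200 (np.int64(395), np.int64(406), 12); 202 -; 204 -; 206 -; 208 -; 210 -; 212 -; 214 (np.int64(412), np.int64(425), 14); 216 (np.int64(410), np.int64(429), 20); 218 (np.int64(409), np.int64(430), 22); 220 (np.int64(409), np.int64(430), 22); 222 (np.int64(408), np.int64(430), 23); 224 (np.int64(408), np.int64(430), 23); 226 (np.int64(408), np.int64(430), 23); 228 (np.int64(409), np.int64(430), 22); 230 (np.int64(411), np.int64(428), 18); 232 (np.int64(414), np.int64(426), 13); 234 (np.int64(415), np.int64(425), 11); 236 (np.int64(414), np.int64(426), 13); 238 (np.int64(412), np.int64(426), 15); 240 (np.int64(411), np.int64(426), 16); 242 (np.int64(411), np.int64(426), 16); 244 (np.int64(413), np.int64(426), 14); 246 -;
```

The cap outline in the side view is symmetric: columns 408–430, rows 213–231, centred at 419 where the projection puts it. It sits level at the seated height, so I'll hand in.

```bash
python3 -c "
from h import *
print(close_job())"
```

```text
the job is handed in; nothing more can be done
None
```

The stack was built in the order asked and handed in at about 37 s of the 106 s allowed: bench block, carbon block, taller fitting, brass cap. The last camera check showed the cap level and seated, and the shorter fitting and loupe still in place.

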